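# Park the rocking microscope balance weights flat side down

### The arm

A 6-joint arm with a two-finger parallel gripper is mounted at the origin on the work surface. World frame = base frame: x ahead of the robot, y to its left, z up, the work surface at z = 0. Lengths are in m, angles in rad, forces in N, time in s.
With the tool pointing down it reaches from about 0.25 to 0.725 m from the base axis. Payload 4 kg.
Tool frame: the origin (TCP) lies at the very end of the fingers, on their centre line; the grasp point (between the pads) lies 19 mm behind it; z points along the fingers, y is the line along which they close (so a half turn about z gives the same grasp; the last joint's range is limited). The gripper opens to 85 mm and grips with 20 to 120 N. Pads are 22 mm wide; open, the fingers measure 114 mm over their backs; the gripper's body (76 mm by 85 mm) begins 54 mm behind the grasp point. The pads swing forward as they close: fully open they stand 13 mm farther back than shut.
Start: joints at [-1.144, 0.241, 0.005, 1.335, 0, 1.571], TCP at [0.207, -0.455, 0.231] pointing down, gripper open.
Joint ranges: [-2.72, 2.72], [-1.05, 1.87], [-1.09, 1.28], [-1.99, 2.15], [-1.42, 1.44], [-3.14, 3.14]. Speed limits (rad/s): [2.79, 2.79, 3.14, 3.14, 3.14, 3.14].

### API

Orientations are given as a unit quaternion [x, y, z, w].
In Python, from workcell import bot, vision, workorder, boxes_of gives the robot as it stands.
- The arm moves only by the tool send_rows, never from a script. Its argument "motion" is text: rows parted by semicolons, each of 5 numbers parted by spaces: the closure, from -1 (fully open) to 1 (shut), so that 0 is half open, then the shift along the tool's x, y, z in cm, then the turn about the tool's z in rad. In form: claw x y z twist; .... A call has 1 to 5 rows; each row is the pose to reach, as a shift and turn from the pose commanded when the call began, along the tool's axes at that moment; what a row does not reach only later rows make up. A row lasts 1/10 s, in which the tool goes at most 50 mm and 8.59 degrees, less where a joint would pass 70% of its speed; a pose out of reach is approached as far as the arm can. A call with a gripper value outside its range is refused whole. The fingers move at their own pace and stop on an object; the grip force is fixed at half the most. Time passes only in rows, so rows that repeat a pose let the fingers close. It gives the time, the measured TCP pose, the force, the opening and the grip force at its end, in the units of the state.
- bot.get_obs(): the state, without advancing time (a new reading comes with each control period).
- vision.camera(name): name is "scene" or "top"; returns the picture (400x640x3 uint8, red, green, blue); there is no depth.
- vision.camera_model(name): a dict with "fov_y" (degrees; the focal length in pixels is half the picture's height over the tangent of half this angle, whatever the lens; pixels are square), "cx", "cy" (the principal point, pixels), "k1" (the pictures are not rectified: a ray, as slopes to the right and down, at radius r is drawn at 1 + k1 r^2 times it, then the intrinsics apply), "world_from_camera" (4x4, takes a point from camera to world coordinates). Camera axes: x right, y down, z forward; pixel columns grow to the right and rows downward; lengths in m; the calibration is good to about 2 mm. A picture is of the moment at which its call begins. camera_model takes no time and is no camera call.
- workorder.job_done(): hands the job in; it is judged then, once.
Trained networks look in the newest picture that a camera, given by its name, has taken for a name from the list of things; names that differ only in an ending like _2 or _b are one class to them, and where a whole thing is asked for, a point or a joint stands for the part that bears it (a point fixed in the world has none). Each returns a list of dicts, best first, with "conf" (0 to 1); they miss things now and then, are a little off and sometimes report something else, mostly with a low value. They report only what shows in the picture. A call takes as long as a camera call. They do not tell look-alikes from the thing itself.
- boxes_of(camera, target): "rect" ([centre column, centre row, width, height] in pixels, round what is visible of it).
The state is a dict: "clock": time; "joint_pos": joint angles; "joint_vel": joint speeds; "tau": joint torques, N m; "eef_pos": TCP position; "tool_rot": TCP orientation; "ft_force": force on the tool from outside, world axes, zero at the start; "ft_torque": the same for the moment, N m; "grip_width": finger opening in m; "grasp_force": force on a finger pad.
Only numpy, scipy, OpenCV 4.12 (cv2) and the standard library are available. Lean on these libraries where they do the work, as an engineer would, in place of code of your own. Each camera call takes 0.05 s, during which the arm holds its last target. There are 200 camera calls.

### The job

The two microscope balance weights loose on the bench are rocking on their round sides. Stop them and park them in the two empty bays of the steel tray, one in each, flat side down, centred and squared up with the weight already parked there, so that the tray holds one neat row. Do not drop them, and leave the parked weight and the other things on the bench where they are.

Things in the scene. Friction and masses are not known exactly. Their poses are not given: they have to be found in the camera images.
- weight_a: Loose balance weight, 0.24 kg: round dark grey body, 50 mm diameter, 44 mm long, with one flat side 30 mm wide, 20 mm from the round's axis. Steel core shows as a 20 mm bright disc on both plane ends, 14 mm off the axis. Origin: mid-length on the axis. x: along the axis; y: to the core's side; z: away from the flat (up when flat side down, origin then 20 mm up).
- weight_b: Same shape and axes as weight_a. Both start on their round side, x level, origin 25 mm up, rocking up to 8 degrees either way for a few seconds about a balance rolled 75 degrees about x from flat-down (y nearly down, flat facing sideways). Let go within 20 degrees of flat-down they fall onto the flat, else they roll back. Can be held across the plane ends, 44 mm apart.
- weight_parked: The weight already parked flat side down in bay 0; same shape and axes as weight_a. Leave it there.
- tray: Fixed steel tray 124 mm (x) by 252 mm (y), its floor 4 mm above the bench; ribs 4 mm thick standing 4 mm above the floor run round the edge and divide it into three bays in a row along y. Origin: centre of its underside, z up. Parked weights have their x along the tray's x (either way round).
- bay0 (a point): Centre of the floor of the end bay that holds the parked weight, at the tray's -y end. Each bay is about 116 mm (x) by 79 mm (y) inside; axes as the tray's.
- bay1 (a point): Centre of the floor of the middle bay, empty.
- bay2 (a point): Centre of the floor of the other end bay (+y end), empty.
- screwdriver: Bystander: screwdriver lying on the bench. Origin under it.
- lens_cap: Bystander: black disc 48 mm across, 14 mm high. Origin: centre of underside.
- petri_dish: Bystander: open glass dish 86 mm across, 14 mm high. Origin: centre of underside.
- specimen_jar: Bystander: clear jar with white lid, 54 mm across, 64 mm high. Origin: centre of underside.
- rod_clamp: Bystander: small aluminium block clamp 42 x 32 x 30 mm with a black knob 30 mm long on its +x end. Origin: centre of the block's underside.
- sample_box: Bystander: flat cream box 75 x 55 x 22 mm. Origin: centre of underside.
Things that resemble listed ones, but are neither listed nor needed, are in the scene too. Leave any blue or red look-alike of the weight_a alone.

How it is judged:
At the end, for the whole second after the job is handed in: One loose weight stands in bay 1 and the other in bay 2, each flat side down on the tray floor (tilt under 0.08 rad), centred within 14 mm along and across the bay, square to the tray within 0.17 rad, at rest; the parked weight still stands so in bay 0 ((((x of weight_a in the frame of bay1 between -0.014 and 0.014 m and y of weight_a in the frame of bay1 between -0.014 and 0.014 m and height (world z) of weight_a below 0.028 m and angle between weight_a's own z axis and vertical below 0.08 rad and angle between the x axis of weight_a and the x axis of tray, either way round below 0.17 rad and linear speed of weight_a below 0.02 m/s and angular speed of weight_a below 0.2 rad/s) and (x of weight_b in the frame of bay2 between -0.014 and 0.014 m and y of weight_b in the frame of bay2 between -0.014 and 0.014 m and height (world z) of weight_b below 0.028 m and angle between weight_b's own z axis and vertical below 0.08 rad and angle between the x axis of weight_b and the x axis of tray, either way round below 0.17 rad and linear speed of weight_b below 0.02 m/s and angular speed of weight_b below 0.2 rad/s)) or ((x of weight_a in the frame of bay2 between -0.014 and 0.014 m and y of weight_a in the frame of bay2 between -0.014 and 0.014 m and height (world z) of weight_a below 0.028 m and angle between weight_a's own z axis and vertical below 0.08 rad and angle between the x axis of weight_a and the x axis of tray, either way round below 0.17 rad and linear speed of weight_a below 0.02 m/s and angular speed of weight_a below 0.2 rad/s) and (x of weight_b in the frame of bay1 between -0.014 and 0.014 m and y of weight_b in the frame of bay1 between -0.014 and 0.014 m and height (world z) of weight_b below 0.028 m and angle between weight_b's own z axis and vertical below 0.08 rad and angle between the x axis of weight_b and the x axis of tray, either way round below 0.17 rad and linear speed of weight_b below 0.02 m/s and angular speed of weight_b below 0.2 rad/s))) and x of weight_parked in the frame of bay0 between -0.014 and 0.014 m and y of weight_parked in the frame of bay0 between -0.014 and 0.014 m and height (world z) of weight_parked below 0.028 m and angle between weight_parked's own z axis and vertical below 0.08 rad and angle between the x axis of weight_parked and the x axis of tray, either way round below 0.17 rad and linear speed of weight_parked below 0.02 m/s and angular speed of weight_parked below 0.2 rad/s); the robot touches nothing.
It fails at once if a weight is dropped or thrown (moves faster than 0.6 m/s out of the fingers, as after a fall of about 20 mm) ((linear speed of weight_a above 0.6 m/s and contact force between the fingers and weight_a below 0.05 N) or (linear speed of weight_b above 0.6 m/s and contact force between the fingers and weight_b below 0.05 N)).
It fails at once if the parked weight is shifted by more than 12 mm (distance of weight_parked from where it was at the start of the episode above 0.012 m).
It fails at once if a bystander is shifted by more than 30 mm (distance of any of screwdriver, lens_cap, petri_dish, specimen_jar, rod_clamp, sample_box from where it was at the start of the episode above 0.03 m).
It also fails if it takes over 61 s, if anything falls off the work surface, if the arm or the gripper's body presses on something with over 40 N, if the wrist force passes 120 N, or if a joint passes its speed limit or range.

## Working session

There is one attempt and no reset: what is moved stays moved. The work goes in short steps, Python scripts to look and compute and a tool call to move; the robot and the scene stay as the last step left them, time stands still between calls to the robot, and variables do not carry over. Pictures are saved under pics/ and viewed, at most 10 in all, crops included, and the job is handed in when it is done.

Besides the shell and the picture viewer there is one more tool, called after "Request:" by a JSON object that holds its "op" and its "data", one argument or row to a line. send_rows: Moves the arm, as the interface text tells. Its arguments: {"type":"object","properties":{"motion":{"type":"string"}},"required":["motion"]}

```bash
ls; mkdir -p pics; cat > h.py <<'E'
import numpy as np, cv2
from workcell import bot, vision, workorder, boxes_of
def K(n):
    m=vision.camera_model(n); f=200/np.tan(np.radians(m["fov_y"])/2); return m,f
def ray(n,u,v):
    m,f=K(n); d=np.array([(u-m["cx"])/f,(v-m["cy"])/f]); s=d.copy()
    for _ in range(30): s=d/(1+m["k1"]*(s@s))
    T=np.array(m["world_from_camera"]); return T[:3,3],T[:3,:3]@np.r_[s,1]
def at(n,u,v,z):
    o,d=ray(n,u,v); return o+d*(z-o[2])/d[2]
def proj(n,p):
    m,f=K(n); T=np.array(m["world_from_camera"]); c=T[:3,:3].T@(np.array(p)-T[:3,3])
    s=c[:2]/c[2]; s=s*(1+m["k1"]*(s@s)); return np.array([s[0]*f+m["cx"],s[1]*f+m["cy"]])
def snap(n,name):
    im=vision.camera(n); cv2.imwrite(f"pics/{name}.png",im[:,:,::-1]); return im
E
python3 - <<'E'
from h import *
a=snap("top","t0"); b=snap("scene","s0")
np.set_printoptions(precision=4,suppress=True)
for c in("top","scene"):
    print(c,K(c))
    for t in("weight_a","tray"):
        for r in boxes_of(c,t): print(t,np.round(r["rect"],1),round(r["conf"],2), at(c,*r["rect"][:2],0.025))
o=bot.get_obs();print(o["clock"],o["eef_pos"],o["tool_rot"],o["grip_width"])
im=np.vstack([cv2.resize(a,(800,500))]);cv2.imwrite("pics/t0b.png",im[:,:,::-1])
E
```

```text
pics
top ({'fov_y': 42.4400223743606, 'cx': 324.3124272032443, 'cy': 208.93907467912396, 'k1': -0.05735571788160518, 'world_from_camera': array([[-0.028 , -0.9831,  0.181 ,  0.3404],
       [-0.9996,  0.0277, -0.0042,  0.0122],
       [-0.0008, -0.181 , -0.9835,  1.1989],
       [ 0.    ,  0.    ,  0.    ,  1.    ]])}, np.float64(515.0971121933442))
weight_a [278.1 260.5  26.6  22.4] 0.91 [0.4401 0.1157 0.025 ]
weight_a [284.9 296.9  20.1  21.6] 0.87 [0.3577 0.1015 0.025 ]
weight_a [243.1 279.6  27.   21.7] 0.57 [0.3989 0.1957 0.025 ]
weight_a [193.6 210.6  25.1  22.9] 0.56 [0.5611 0.311  0.025 ]
weight_a [272.7 218.5  23.4  18.6] 0.55 [0.5374 0.127  0.025 ]
tray [428.1 218.8 106.3  50.5] 0.79 [ 0.5265 -0.2323  0.025 ]
scene ({'fov_y': 46.29459900593446, 'cx': 320.61946587533487, 'cy': 199.42813083621903, 'k1': -0.020942879997727513, 'world_from_camera': array([[ 0.5089,  0.5347, -0.6746,  1.2238],
       [ 0.8608, -0.3134,  0.401 , -0.3623],
       [ 0.003 , -0.7848, -0.6197,  0.6611],
       [ 0.    ,  0.    ,  0.    ,  1.    ]])}, np.float64(467.8228915735489))
weight_a [301.6 156.2  16.6  31.7] 0.9 [0.3584 0.0968 0.025 ]
weight_a [419.6 173.1  24.9  23.9] 0.89 [0.5634 0.3027 0.025 ]
weight_a [344.1 155.6  20.2  28.5] 0.73 [0.4094 0.1894 0.025 ]
weight_a [381.3 144.2  18.6  13.3] 0.69 [0.4125 0.3018 0.025 ]
weight_a [352.8 191.7  22.9  30.6] 0.61 [0.5439 0.1258 0.025 ]
weight_a [195.9 260.  141.9  81.2] 0.28 [ 0.5712 -0.2474  0.025 ]
weight_a [351.7 247.3  32.6  42.8] 0.23 [0.6912 0.0251 0.025 ]
tray [195.7 259.2 144.2  87.8] 0.92 [ 0.569 -0.247  0.025]
0.3 [ 0.2069 -0.455   0.231 ] [ 0.9773  0.2118 -0.0001 -0.0003] 0.08559800445757619
```

View pics/t0b.png

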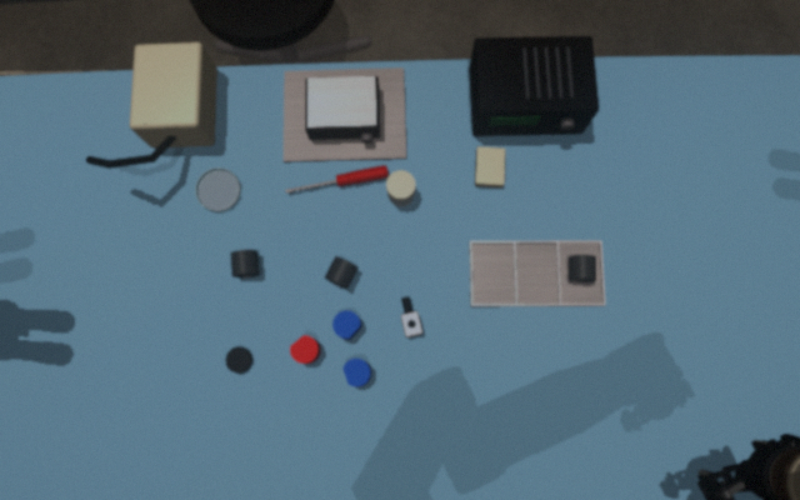

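View pics/s0.png

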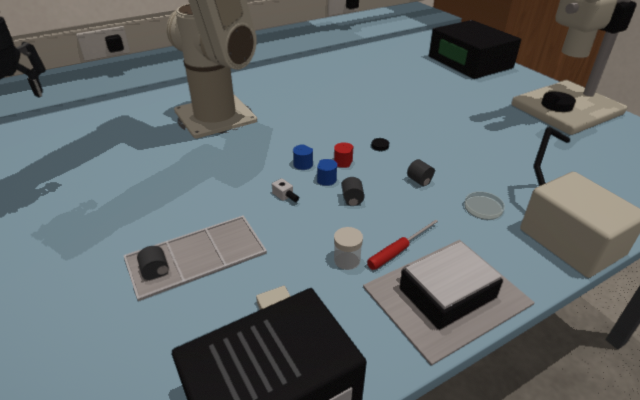

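The top view shows the loose weights at about (195,211) and (273,218), the parked one at (465,214), and the tray with its quad at columns 376–485. The blue and red pieces are look-alikes. Next I'll zoom in for the axes and flats.

```bash
python3 - <<'E'
from h import *
a=cv2.imread("pics/t0.png");b=cv2.imread("pics/s0.png")
def c(im,u,v,r,s): return cv2.resize(im[v-r:v+r,u-r:u+r],(s,s),interpolation=cv2.INTER_CUBIC)
g=lambda x:np.uint8(255*(x/255.)**.6)
im=np.vstack([np.hstack([c(a,195,211,20,266),c(a,273,218,20,266),c(a,465,214,20,266)]),np.hstack([c(b,420,173,24,266),c(b,353,191,24,266),c(b,153,262,24,266)])])
cv2.imwrite("pics/z0.png",g(im))
t=cv2.resize(a[185:255,365:495],(780,420),interpolation=cv2.INTER_CUBIC);cv2.imwrite("pics/tr0.png",g(t))
E
```

```text
(no output)
```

View pics/z0.png

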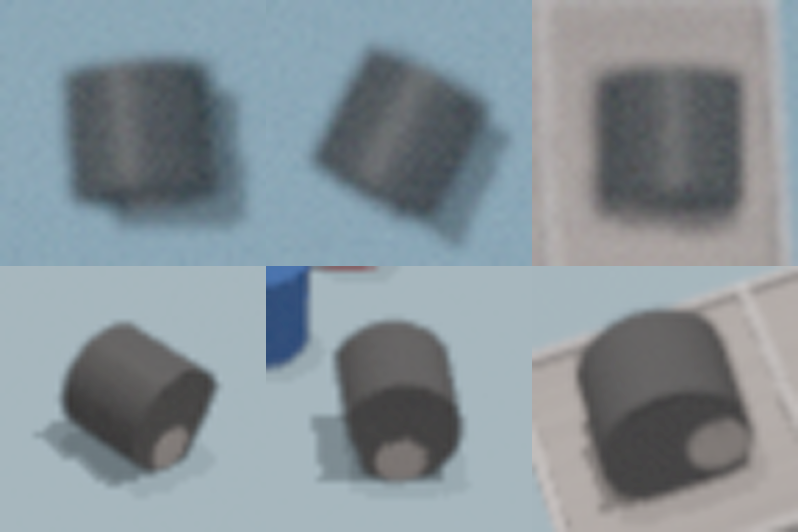

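View pics/tr0.png

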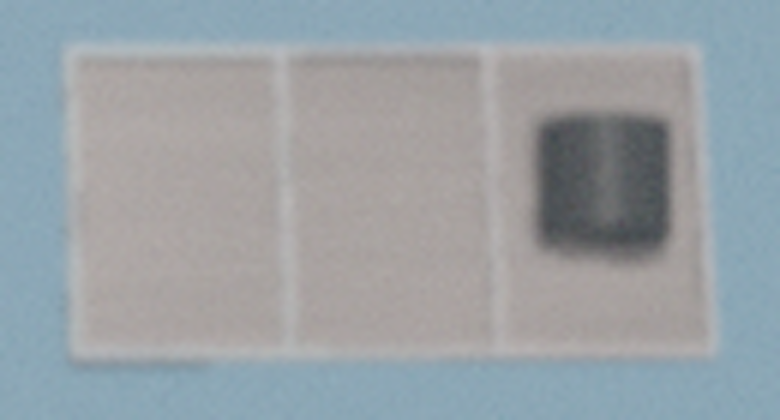

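```bash
cat >> h.py <<'E'
from scipy.optimize import minimize
def pts(x,y,yaw,roll,z):
    "outline points of a weight; roll about own x from flat-down"
    t=np.linspace(0,2*np.pi,60); yy=25*np.cos(t); zz=np.maximum(25*np.sin(t),-20)
    P=np.array([[s*22,a,b] for s in(-1,1) for a,b in zip(yy,zz)])/1e3
    c,s=np.cos(roll),np.sin(roll); P=P@np.array([[1,0,0],[0,c,-s],[0,s,c]]).T
    c,s=np.cos(yaw),np.sin(yaw); P=P@np.array([[c,-s,0],[s,c,0],[0,0,1]]).T
    return P+[x,y,z]
S=6
def mask_model(n,P,u,v,r):
    q=np.array([proj(n,p) for p in P]); q=((q-[u-r,v-r]+.5)*S).astype(np.int32)
    m=np.zeros((2*r*S,2*r*S),np.uint8); cv2.fillConvexPoly(m,cv2.convexHull(q),1); return m
def mask_img(im,u,v,r,thr):
    c=cv2.resize(im[v-r:v+r,u-r:u+r],None,fx=S,fy=S,interpolation=cv2.INTER_CUBIC).astype(int)
    sat=c.max(2)-c.min(2); m=((c[...,2]<thr)|((c[...,2]<170)&(sat<18)&(c[...,0]>95))).astype(np.uint8) if n_core else (c.max(2)<thr).astype(np.uint8)
    k,l,st,ce=cv2.connectedComponentsWithStats(m); 
    d=[st[i,4] if abs(ce[i]-r*S).max()<r*S*.6 else 0 for i in range(1,k)]
    m=(l==1+int(np.argmax(d))).astype(np.uint8); return cv2.morphologyEx(m,cv2.MORPH_CLOSE,np.ones((61,61)))
n_core=False
def fit(ims,cen,z,x0,rolls,thr=dict(top=105,scene=95),free=True,r=24):
    "ims,cen: per camera picture and centre pixel; x0 = x,y,yaw"
    M={n:mask_img(ims[n],*cen[n],r,thr[n]) for n in ims}
    def cost(p,ro):
        e=0
        for n in M:
            m=mask_model(n,pts(p[0],p[1],p[2],ro,z),*cen[n],r); e+=1-(m&M[n]).sum()/((m|M[n]).sum())
        return e
    out=[]
    for ro in rolls:
        b=minimize(lambda p:cost(p,ro),x0,method="Nelder-Mead",options=dict(initial_simplex=np.array([x0,x0+np.r_[.006,0,0],x0+np.r_[0,.006,0],x0+np.r_[0,0,.2]]),maxiter=120))
        out.append((b.fun,ro,b.x))
    return out,M
E
cat > f0.py <<'E'
from h import *
np.set_printoptions(precision=4,suppress=True)
a=cv2.imread("pics/t0.png")[:,:,::-1];b=cv2.imread("pics/s0.png")[:,:,::-1]
ims=dict(top=a,scene=b)
W={}
for k,ct,cs,x0 in(("W1",(194,211),(420,173),(.561,.307,0.)),("W2",(273,218),(353,191),(.54,.126,-.5)),("P",(465,214),(153,262),(.54,-.31,0.))):
    R=[0] if k=="P" else [1.31,-1.31,1.17,-1.17,1.45,-1.45]
    o,M=fit(ims,dict(top=ct,scene=cs),.024 if k=="P" else .025,np.array(x0),R)
    print(k,[m.sum()/S/S for m in M.values()])
    for e in o: print(round(e[0],3),e[1],e[2])
for u,v in((68,45),(700,45),(715,352),(75,358)): print(at("top",365+u/6-.4,185+v/6-.4,.006)[:2])
E
python3 f0.py
```

```text
Traceback (most recent call last):
  File "f0.py", line 8, in <module>
    o,M=fit(ims,dict(top=ct,scene=cs),.024 if k=="P" else .025,np.array(x0),R)
        ~~~^^^^^^^^^^^^^^^^^^^^^^^^^^^^^^^^^^^^^^^^^^^^^^^^^^^^^^^^^^^^^^^^^^^
  File "h.py", line 45, in fit
    b=minimize(lambda p:cost(p,ro),x0,method="Nelder-Mead",options=dict(initial_simplex=np.array([x0,x0+np.r_[.006,0,0],x0+np.r_[0,.006,0],x0+np.r_[0,0,.2]]),maxiter=120))
  File "h.py", line 45, in <lambda>
    b=minimize(lambda p:cost(p,ro),x0,method="Nelder-Mead",options=dict(initial_simplex=np.array([x0,x0+np.r_[.006,0,0],x0+np.r_[0,.006,0],x0+np.r_[0,0,.2]]),maxiter=120))
                        ~~~~^^^^^^
  File "h.py", line 41, in cost
    m=mask_model(n,pts(p[0],p[1],p[2],ro,z),*cen[n],r); e+=1-(m&M[n]).sum()/((m|M[n]).sum())
  File "h.py", line 26, in mask_model
    q=np.array([proj(n,p) for p in P]); q=((q-[u-r,v-r]+.5)*S).astype(np.int32)
                ~~~~^^^^^
  File "h.py", line 12, in proj
    m,f=K(n); T=np.array(m["world_from_camera"]); c=T[:3,:3].T@(np.array(p)-T[:3,3])
        ~^^^
  File "h.py", line 4, in K
    m=vision.camera_model(n); f=200/np.tan(np.radians(m["fov_y"])/2); return m,f
ValueError: time passes only in moves, steps and waits
```

```bash
python3 - <<'E'
s=open("h.py").read()
s=s.replace('''def K(n):
    m=vision.camera_model(n);''','''from functools import lru_cache
@lru_cache
def K(n):
    m=vision.camera_model(n);''')
a=s.index("def proj");b=s.index("def snap")
s=s[:a]+'''def proj(n,p):
    m,f=K(n); T=np.array(m["world_from_camera"]); c=(np.atleast_2d(p)-T[:3,3])@T[:3,:3]
    s=c[:,:2]/c[:,2:]; s=s*(1+m["k1"]*(s**2).sum(1,keepdims=True)); return s*f+[m["cx"],m["cy"]]
'''+s[b:]
s=s.replace("q=np.array([proj(n,p) for p in P])","q=proj(n,P)")
a=s.index("    sat=c.max");b=s.index("    k,l,st")
s=s[:a]+"    m=(c.max(2)<thr).astype(np.uint8)\n"+s[b:].replace("n_core=False\n","")
open("h.py","w").write(s)
E
python3 f0.py
```

```text
W1 [np.float64(595.5555555555555), np.float64(574.4722222222223)]
0.352 1.31 [0.5606 0.3059 0.1216]
0.404 -1.31 [0.5606 0.3051 0.1375]
0.348 1.17 [0.5606 0.306  0.0848]
0.399 -1.17 [0.5617 0.3038 0.2204]
0.368 1.45 [0.5609 0.3057 0.1263]
0.39 -1.45 [0.5604 0.3044 0.0948]
W2 [np.float64(526.3611111111111), np.float64(553.4722222222223)]
0.263 1.31 [ 0.5392  0.1267 -0.4566]
0.28 -1.31 [ 0.5388  0.1253 -0.5014]
0.269 1.17 [ 0.5387  0.1263 -0.4659]
0.265 -1.17 [ 0.5389  0.1256 -0.4724]
0.26 1.45 [ 0.5396  0.1274 -0.4592]
0.289 -1.45 [ 0.5384  0.1253 -0.4569]
P [np.float64(597.6111111111111), np.float64(910.1111111111112)]
0.27 0 [ 0.5353 -0.3207 -0.1118]
[ 0.5971 -0.1164]
[ 0.5902 -0.3677]
[ 0.4679 -0.3635]
[ 0.4729 -0.1134]
```

```bash
python3 - <<'E'
from h import *
a=cv2.imread("pics/t0.png")[:,:,::-1];b=cv2.imread("pics/s0.png")[:,:,::-1]
print("top W1 row", a[211,184:214].tolist()); print("scene W1", b[184,398:420].tolist()); print("scene W2 end col",b[180:206,353].tolist())
print("scene W2 row", b[192,330:376].tolist())
E
```

```text
top W1 row [[73, 98, 116], [54, 69, 78], [37, 49, 51], [34, 39, 46], [39, 46, 49], [39, 45, 49], [39, 44, 47], [47, 53, 56], [52, 58, 60], [59, 64, 67], [60, 60, 66], [54, 58, 62], [45, 50, 54], [38, 40, 45], [39, 44, 49], [35, 42, 46], [34, 38, 45], [35, 41, 48], [30, 34, 38], [30, 36, 42], [26, 35, 38], [32, 36, 43], [36, 45, 50], [40, 54, 63], [45, 61, 70], [52, 72, 87], [63, 88, 102], [86, 114, 131], [92, 122, 142], [92, 125, 146]]
scene W1 [[126, 147, 157], [126, 147, 157], [126, 148, 157], [126, 147, 157], [126, 148, 157], [126, 147, 157], [126, 147, 157], [126, 147, 157], [125, 147, 156], [123, 144, 153], [123, 144, 153], [120, 140, 150], [94, 112, 120], [78, 94, 101], [66, 79, 86], [61, 74, 81], [61, 74, 80], [61, 74, 80], [61, 74, 80], [60, 73, 79], [58, 70, 76], [45, 53, 57]]
scene W2 end col [[57, 56, 56], [57, 56, 55], [58, 56, 56], [58, 56, 56], [58, 56, 56], [57, 55, 56], [57, 55, 55], [55, 52, 52], [42, 41, 41], [30, 29, 29], [28, 27, 27], [28, 27, 28], [27, 26, 27], [28, 27, 27], [29, 28, 28], [28, 27, 27], [28, 27, 27], [31, 30, 30], [47, 44, 43], [73, 68, 66], [76, 70, 68], [76, 71, 68], [76, 70, 68], [76, 70, 68], [74, 69, 67], [72, 73, 74]]
scene W2 row [[126, 148, 157], [126, 148, 157], [126, 147, 157], [126, 147, 157], [126, 147, 157], [126, 148, 157], [126, 147, 157], [126, 147, 157], [125, 147, 156], [126, 147, 157], [126, 147, 157], [123, 143, 153], [89, 104, 111], [49, 54, 57], [36, 35, 35], [30, 29, 29], [29, 28, 28], [27, 27, 27], [28, 27, 28], [28, 27, 27], [27, 26, 26], [28, 28, 28], [27, 26, 27], [27, 26, 27], [28, 28, 28], [27, 26, 27], [28, 27, 28], [27, 27, 27], [28, 26, 27], [29, 28, 28], [29, 28, 28], [28, 27, 27], [30, 30, 30], [58, 66, 70], [116, 137, 146], [125, 147, 156], [126, 147, 157], [126, 147, 157], [126, 147, 157], [126, 147, 157], [126, 147, 157], [125, 147, 157], [126, 148, 157], [126, 147, 157], [126, 147, 157], [126, 147, 157]]
```

```bash
python3 - <<'E'
s=open("h.py").read()
s=s.replace("m=(c.max(2)<thr).astype(np.uint8)","m=((c[...,2]-c[...,0]<thr[0])&(c.max(2)<thr[1])).astype(np.uint8)")
s=s.replace("dict(top=105,scene=95)","dict(top=(21,90),scene=(12,95))").replace("np.ones((61,61))","np.ones((31,31))")
open("h.py","w").write(s)
E
python3 f0.py
```

```text
W1 [np.float64(430.1111111111111), np.float64(485.9166666666667)]
0.186 1.31 [0.5612 0.306  0.0975]
0.202 -1.31 [0.5611 0.3042 0.1451]
0.188 1.17 [0.5606 0.306  0.0996]
0.181 -1.17 [0.5611 0.3044 0.1354]
0.177 1.45 [0.5606 0.3059 0.0952]
0.2 -1.45 [0.5609 0.3044 0.1304]
W2 [np.float64(376.02777777777777), np.float64(508.4166666666667)]
0.266 1.31 [ 0.5408  0.128  -0.5028]
0.192 -1.31 [ 0.5391  0.125  -0.4836]
0.281 1.17 [ 0.5402  0.1283 -0.4972]
0.227 -1.17 [ 0.5391  0.1254 -0.4812]
0.247 1.45 [ 0.5405  0.1279 -0.5202]
0.184 -1.45 [ 0.5387  0.1245 -0.4942]
P [np.float64(540.9722222222223), np.float64(880.7777777777778)]
0.191 0 [ 0.5342 -0.3201 -0.0897]
[ 0.5971 -0.1164]
[ 0.5902 -0.3677]
[ 0.4679 -0.3635]
[ 0.4729 -0.1134]
```

W2's flat faces (-0.46,-0.89), and W1's faces +y. Since the tool only turns about vertical, I'll roll each weight onto its flat by pushing it with the nearly closed fingers, then grip the ends. W2 goes first.

Request:
{"op": "send_rows", "data": {
  "motion": "0.76 3.7 -2.67 0 0;0.76 7.4 -5.34 0 0;0.76 11.1 -8 0 0;0.76 14.8 -10.7 0 0;0.76 18.5 -13.35 0 0"
}}

```text
clock: 0.8
eef_pos: [0.3206, -0.2555, 0.2314]
tool_rot: [0.977, 0.211, 0.0, 0.0]
ft_force: [1.3, -1.0, 0.1]
grip_width: 0.0121
grasp_force: 0.0
```

Request:
{"op": "send_rows", "data": {
  "motion": "0.76 3.7 -2.67 0 0;0.76 7.4 -5.34 0 0;0.76 11.1 -8 0 0;0.76 14.8 -10.7 0 0;0.76 18.5 -13.35 0 0"
}}

```text
clock: 1.3
eef_pos: [0.4339, -0.0571, 0.2315]
tool_rot: [0.977, 0.212, 0.0, 0.0]
ft_force: [0.9, -2.2, 0.2]
grip_width: 0.0103
grasp_force: 0.0
```

Request:
{"op": "send_rows", "data": {
  "motion": "0.76 3.7 -2.67 0 -0.13;0.76 7.4 -5.34 2 -0.26;0.76 11.1 -8 4 -0.39;0.76 14.8 -10.7 6 -0.52;0.76 18.5 -13.35 8 -0.66"
}}

```text
clock: 1.8
eef_pos: [0.5471, 0.1411, 0.1505]
tool_rot: [0.854, 0.52, 0.0, 0.0]
ft_force: [0.0, -0.7, 1.4]
grip_width: 0.0097
grasp_force: 0.0
```

```bash
cat >> h.py <<'E'
def state():
    o=bot.get_obs(); q=o["tool_rot"]; phi=2*np.arctan2(q[1],q[0]); return o,np.array(o["eef_pos"]),phi
def go(x,y,z,phi):
    "shift (cm) and twist in the tool frame from the measured pose"
    o,p,f=state(); d=(np.array([x,y,z])-p)*100
    tw=-((phi-f+np.pi/2)%np.pi-np.pi/2)
    print("t %.2f pose"%o["clock"],p.round(4),"phi %.3f"%f,"->",np.round([d[0]*np.cos(f)+d[1]*np.sin(f),d[0]*np.sin(f)-d[1]*np.cos(f),-d[2],tw],2),"w %.4f g %.1f ft %s"%(o["grip_width"],o["grasp_force"],np.round(o["ft_force"],1)))
E
cat > f1.py <<'E'
import sys
from h import *
np.set_printoptions(precision=4,suppress=True)
def look(name,cx,cy,z,yaw,rolls):
    ims={}
    for n in("top","scene"): ims[n]=snap(n,name+n)
    cen={n:proj(n,[cx,cy,z])[0].round().astype(int) for n in ims}
    o,M=fit(ims,cen,z,np.array([cx,cy,yaw]),rolls)
    for e in o: print(round(e[0],3),e[1],e[2])
    c=[cv2.resize(ims[n][cen[n][1]-24:cen[n][1]+24,cen[n][0]-24:cen[n][0]+24],(380,380),interpolation=cv2.INTER_CUBIC) for n in ims]
    cv2.imwrite(f"pics/{name}.png",np.uint8(255*(np.hstack(c)/255.)**.6)[:,:,::-1])
E
python3 - <<'E'
from f1 import *
look("a",.539,.125,.025,-.49,[-1.31,1.31]); go(.563,.170,.012,1.085)
E
```

```text
0.923 -1.31 [ 0.5422  0.1256 -0.452 ]
0.949 1.31 [ 0.5434  0.1261 -0.4245]
t 1.90 pose [0.5464 0.1434 0.1466] phi 1.094 -> [ 3.12  0.25 13.46  0.01] w 0.0103 g 0.0 ft [-1.2 -1.4 -0.8]
```

Request:
{"op": "send_rows", "data": {
  "motion": "0.76 3.1 0.2 3 0;0.76 3.1 0.2 7 0;0.76 3.1 0.2 10 0;0.76 3.1 0.2 13.3 0;0.76 3.1 0.2 13.3 0"
}}

```text
clock: 2.4
eef_pos: [0.5582, 0.1638, 0.0138]
tool_rot: [0.856, 0.517, -0.005, -0.001]
ft_force: [-1.3, 0.2, 0.8]
grip_width: 0.0104
grasp_force: 0.0
```

```bash
python3 - <<'E'
from f1 import *
go(.563,.170,.012,1.085)
look("b",.539,.125,.025,-.49,[-1.31,1.31])
E
```

```text
t 2.40 pose [0.5582 0.1638 0.0138] phi 1.086 -> [0.77 0.14 0.18 0.  ] w 0.0104 g 0.0 ft [-1.3  0.2  0.8]
0.594 -1.31 [ 0.542   0.1265 -0.4332]
0.622 1.31 [ 0.5436  0.1271 -0.4385]
```

View pics/b.png

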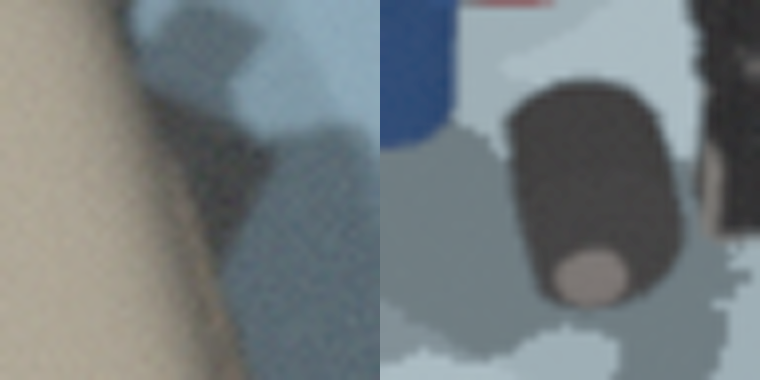

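The scene crop shows the flat on the left and the core low at about (590,278), with the finger to the right. I'll push toward the flat.

Request:
{"op": "send_rows", "data": {
  "motion": "0.76 -0.5 0 0 0;0.76 -1 0 0 0;0.76 -1.4 0 0 0;0.76 -1.8 0 0 0;0.76 -2.2 0 0 0"
}}

```text
clock: 3.0
eef_pos: [0.5526, 0.146, 0.019]
tool_rot: [0.856, 0.517, 0.001, 0.0]
ft_force: [0.0, -0.8, 0.8]
grip_width: 0.01
grasp_force: 0.4
```

```bash
python3 - <<'E'
from h import *
go(.563,.170,.012,1.085)
a=snap("scene","c"); c=proj("scene",[.532,.11,.025])[0].astype(int)
cv2.imwrite("pics/cz.png",np.uint8(255*(cv2.resize(a[c[1]-28:c[1]+28,c[0]-28:c[0]+28],(500,500),interpolation=cv2.INTER_CUBIC)/255.)**.6)[:,:,::-1]); print(c)
E
```

```text
t 3.00 pose [0.5526 0.146  0.019 ] phi 1.087 -> [ 2.61 -0.2   0.7   0.  ] w 0.0100 g 0.4 ft [ 0.  -0.8  0.8]
[343 191]
```

View pics/cz.png

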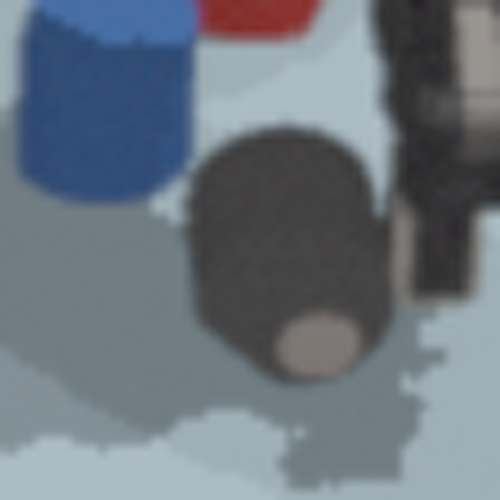

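The weight is rolling: the core has moved right to about (318,345) and the flat is now at lower left. I'll keep pushing.

Request:
{"op": "send_rows", "data": {
  "motion": "0.76 -0.4 0 0.2 0;0.76 -0.8 0 0.3 0;0.76 -1.1 0 0.3 0;0.76 -1.4 0 0.3 0;0.76 -1.7 0 0.3 0"
}}

```text
clock: 3.55
eef_pos: [0.544, 0.1308, 0.0151]
tool_rot: [0.856, 0.517, -0.0, -0.0]
ft_force: [-0.3, 0.7, 0.1]
grip_width: 0.0101
grasp_force: 0.0
```

```bash
cat >> h.py <<'E'
def zoom(name,p,r=28):
    a=snap("scene",name); c=proj("scene",p)[0].astype(int)
    cv2.imwrite(f"pics/{name}z.png",np.uint8(255*(cv2.resize(a[c[1]-r:c[1]+r,c[0]-r:c[0]+r],(400,400),interpolation=cv2.INTER_CUBIC)/255.)**.6)[:,:,::-1]); print(c); return a
E
python3 - <<'E'
from h import *
go(.563,.170,.012,1.085)
zoom("d",[.526,.1,.022])
E
```

```text
t 3.55 pose [0.544  0.1308 0.0151] phi 1.087 -> [ 4.36 -0.15  0.31  0.  ] w 0.0101 g 0.0 ft [-0.3  0.7  0.1]
[338 192]
```

View pics/dz.png

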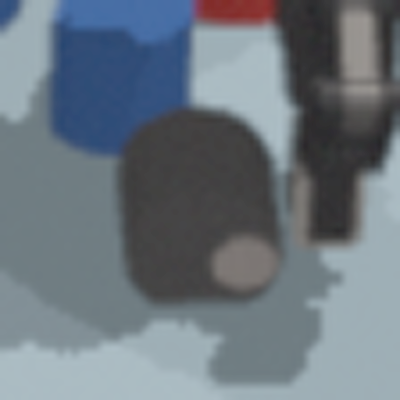

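The weight now stands on its flat, with the core at right, about (245,262). Next I'll fit its pose and plan the grasp.

```bash
python3 - <<'E'
from h import *
a=cv2.imread("pics/d.png")[:,:,::-1]
c=proj("scene",[.5243,.0969,.022])[0].round().astype(int)
for th in((10,95),(14,95)):
    o,M=fit(dict(scene=a),dict(scene=c),.02,np.array([.5243,.0969,-.485]),[0],thr=dict(scene=th),r=18); print(o, M["scene"].sum()/36)
x,y,yaw=o[0][2]; go(x,y,.01,yaw+np.pi/2)
E
```

```text
[(np.float64(0.06434936733789576), 0, array([ 0.52579386,  0.09639705, -0.49495232]))] 527.8888888888889
[(np.float64(0.029752308368752756), 0, array([ 0.5263874 ,  0.09607868, -0.47315964]))] 553.9166666666666
t 3.60 pose [0.5438 0.1304 0.0151] phi 1.086 -> [-3.85  0.05  0.51 -0.01] w 0.0100 g 0.0 ft [-1.4  0.4  0.6]
```

Request:
{"op": "send_rows", "data": {
  "motion": "0.76 0.3 0 -4 0;-0.5 0 0 -8 0;-0.5 -3.85 0.1 -8 0;-0.5 -3.85 0.1 -4.5 0;-0.5 -3.85 0.1 -2 0"
}}

```text
clock: 4.1
eef_pos: [0.5277, 0.0958, 0.0355]
tool_rot: [0.856, 0.516, 0.001, 0.0]
ft_force: [0.3, 0.2, -0.2]
grip_width: 0.0641
grasp_force: 0.0
```

```bash
python3 - <<'E'
from h import *
go(.5262,.0962,.006,-.48+np.pi/2)
E
```

```text
t 4.10 pose [0.5277 0.0958 0.0355] phi 1.085 -> [-0.03 -0.15  2.95 -0.01] w 0.0641 g 0.0 ft [ 0.3  0.2 -0.2]
```

Request:
{"op": "send_rows", "data": {
  "motion": "-0.5 0 0 1.5 0;-0.5 0 -0.1 2.9 0;-0.2 0 -0.1 2.9 0;0.2 0 -0.1 2.9 0;0.2 0 -0.1 2.9 0"
}}

```text
clock: 4.6
eef_pos: [0.5271, 0.0972, 0.007]
tool_rot: [0.856, 0.517, 0.0, 0.0]
ft_force: [0.2, 0.5, -2.1]
grip_width: 0.0432
grasp_force: 61.5
```

Request:
{"op": "send_rows", "data": {
  "motion": "0.2 0 0 0 0;0.2 0 0 0 0"
}}

```text
clock: 4.8
eef_pos: [0.527, 0.0972, 0.0068]
tool_rot: [0.856, 0.517, 0.0, 0.0]
ft_force: [-0.1, -0.3, -2.4]
grip_width: 0.0434
grasp_force: 61.5
```

```bash
python3 - <<'E'
from h import *
c=np.array([(.5971,-.1164),(.5902,-.3677),(.4679,-.3635),(.4729,-.1134)])
m=c.mean(0); y=np.array([np.sin(.024),np.cos(.024)])
print("tray",m,"bays",[(m+k*.083*y).round(4) for k in(-1,0,1)])
go(*m,.1,-.024+np.pi/2); go(*(m+.083*y),.1,-.024+np.pi/2)
E
```

```text
tray [ 0.532025 -0.24025 ] bays [array([ 0.53  , -0.3232]), array([ 0.532 , -0.2402]), array([ 0.534 , -0.1573])]
t 4.80 pose [0.527  0.0972 0.0068] phi 1.087 -> [-29.63  16.15  -9.32  -0.46] w 0.0434 g 61.5 ft [-0.1 -0.3 -2.4]
t 4.80 pose [0.527  0.0972 0.0068] phi 1.087 -> [-22.19  12.46  -9.32  -0.46] w 0.0434 g 61.5 ft [-0.1 -0.3 -2.4]
```

Request:
{"op": "send_rows", "data": {
  "motion": "0.2 0 0 -2.5 0;0.2 0 0 -6 0;0.2 0 0 -9.3 0;0.2 -2.5 1.4 -9.3 0;0.2 -6.5 3.6 -9.3 0"
}}

```text
clock: 5.3
eef_pos: [0.5299, 0.0241, 0.1014]
tool_rot: [0.855, 0.519, 0.002, 0.001]
ft_force: [0.6, 0.3, -1.6]
grip_width: 0.0435
grasp_force: 61.7
```

Request:
{"op": "send_rows", "data": {
  "motion": "0.2 -3.9 2.1 0 0;0.2 -7.8 4.2 0 0;0.2 -11.6 6.3 0 0;0.2 -15.4 8.4 0 0;0.2 -19 10.4 0 0"
}}

```text
clock: 5.8
eef_pos: [0.5316, -0.1957, 0.0996]
tool_rot: [0.856, 0.517, 0.0, 0.0]
ft_force: [1.4, 0.7, -1.9]
grip_width: 0.0432
grasp_force: 61.7
```

Request:
{"op": "send_rows", "data": {
  "motion": "0.2 -2 1.1 0 -0.12;0.2 -4 2.1 0 -0.24;0.2 -4 2.1 0 -0.36;0.2 -4 2.1 0 -0.46;0.2 -4 2.1 0 -0.46"
}}

```text
clock: 6.3
eef_pos: [0.5316, -0.2393, 0.0993]
tool_rot: [0.716, 0.698, -0.0, -0.0]
ft_force: [0.7, -0.1, -1.4]
grip_width: 0.0433
grasp_force: 61.8
```

```bash
python3 - <<'E'
from h import *
go(.532,-.2402,.012,-.024+np.pi/2)
E
```

```text
t 6.30 pose [ 0.5316 -0.2393  0.0993] phi 1.546 -> [-0.09  0.04  8.73 -0.  ] w 0.0433 g 61.8 ft [ 0.7 -0.1 -1.4]
```

Request:
{"op": "send_rows", "data": {
  "motion": "0.2 -0.1 0 3 0;0.2 -0.1 0 6 0;0.2 -0.1 0 7.7 0;0.2 -0.1 0 8.4 0;0.2 -0.1 0 8.7 0"
}}

```text
clock: 6.8
eef_pos: [0.5315, -0.2396, 0.0117]
tool_rot: [0.716, 0.698, -0.0, -0.001]
ft_force: [-0.2, 0.4, -2.4]
grip_width: 0.0438
grasp_force: 61.7
```

Request:
{"op": "send_rows", "data": {
  "motion": "0.2 0 0 0 0;0.2 0 0 0.1 0;0.2 0 0 0.1 0"
}}

```text
clock: 7.1
eef_pos: [0.5326, -0.2403, 0.0124]
tool_rot: [0.716, 0.698, 0.0, 0.001]
ft_force: [0.1, 0.4, -2.7]
grip_width: 0.0434
grasp_force: 61.7
```

Request:
{"op": "send_rows", "data": {
  "motion": "0.2 0 0 0.1 0;0.2 0 0 0.1 0;0.2 0 0 0.1 0"
}}

```text
clock: 7.4
eef_pos: [0.5318, -0.24, 0.0105]
tool_rot: [0.716, 0.699, 0.0, 0.0]
ft_force: [-0.5, -0.5, -1.6]
grip_width: 0.0437
grasp_force: 61.7
```

Request:
{"op": "send_rows", "data": {
  "motion": "-0.1 0 0 0 0;-0.2 0 0 0 0;-0.4 0 0 0 0;-0.4 0 0 0 0;-0.4 0 0 -3 0"
}}

```text
clock: 7.9
eef_pos: [0.5284, -0.2384, 0.0366]
tool_rot: [0.716, 0.699, -0.002, -0.004]
ft_force: [-0.1, 0.0, -0.8]
grip_width: 0.0596
grasp_force: 0.0
```

Request:
{"op": "send_rows", "data": {
  "motion": "-0.4 0 0 -4 0;-0.4 0 0 -7.5 0;0 3 0 -10 0;0.5 7.5 0 -10 0;0.76 12 0 -10 0"
}}

```text
clock: 8.4
eef_pos: [0.5355, -0.1195, 0.1419]
tool_rot: [0.716, 0.698, 0.001, 0.001]
ft_force: [1.4, 0.3, -0.5]
grip_width: 0.0167
grasp_force: 0.0
```

```bash
cat > f2.py <<'E'
import sys
from h import *
np.set_printoptions(precision=4,suppress=True)
def look2(name,p,z,yaw,rolls,cams=("scene",),r=18):
    ims={n:snap(n,name+n) for n in cams}
    cen={n:proj(n,[*p,z])[0].round().astype(int) for n in ims}
    o,M=fit(ims,cen,z,np.array([*p,yaw]),rolls,thr=dict(top=(21,90),scene=(14,95)),r=r)
    for e in o: print(round(e[0],3),e[1],e[2])
    return o
E
python3 - <<'E'
from f2 import *
look2("e",(.561,.306),.025,.1,[-1.31,1.31,-1.2,1.2,1.4,-1.4])
look2("e",(.561,.306),.025,.1,[1.31],("scene","top"))
look2("e2",(.532,-.24),.024,-.02,[0],("scene",)); go(.561,.255,.012,.1+np.pi/2)
E
```

```text
0.065 -1.31 [0.5625 0.3024 0.2442]
0.062 1.31 [0.5629 0.3029 0.1673]
0.059 -1.2 [0.5619 0.3025 0.1041]
0.062 1.2 [0.5627 0.3033 0.1995]
0.062 1.4 [0.5631 0.303  0.1914]
0.067 -1.4 [0.5622 0.3017 0.2449]
0.173 1.31 [0.5607 0.3033 0.0394]
0.155 0 [ 0.534  -0.2404 -0.077 ]
t 8.60 pose [ 0.5348 -0.119   0.1406] phi 1.549 -> [37.45  1.82 12.86 -0.12] w 0.0102 g 0.0 ft [ 0.  -0.4 -0.5]
```

```bash
python3 - <<'E'
from h import *
a=zoom("escene2",[.562,.303,.025],20)
c=a[160:192,405:440].astype(int); m=(c[...,0]-c[...,2]>2)&(c[...,0]>60); v,u=np.nonzero(m); print("core",u.mean()+405,v.mean()+160,m.sum())
for yaw in(.1,.18):
  yv=np.array([-np.sin(yaw),np.cos(yaw),0]);xv=np.array([np.cos(yaw),np.sin(yaw),0])
  for s in(1,-1):
    p=np.array([.562,.303,.025])+.022*xv+.014*(-s*np.sin(.26)*yv-np.cos(.26)*np.array([0,0,1])); print("flat",s,"y",proj("scene",p))
E
```

```text
[419 172]
core 422.96153846153845 174.76923076923077 52
flat 1 y [[424.24699305 182.34995136]]
flat -1 y [[426.38256513 181.2896319 ]]
flat 1 y [[424.84071372 182.13270632]]
flat -1 y [[426.78752114 180.96124171]]
```

View pics/escene2z.png

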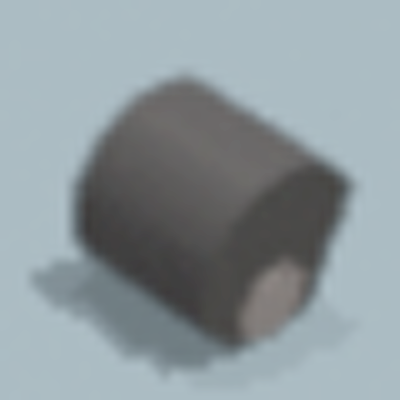

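Request:
{"op": "send_rows", "data": {
  "motion": "0.76 4.5 0.4 0 0;0.76 9 0.8 0 0;0.76 13.5 1.2 0 0;0.76 18 1.5 0 0;0.76 22.5 1.8 0 0"
}}

```text
clock: 9.15
eef_pos: [0.5587, 0.1044, 0.1402]
tool_rot: [0.717, 0.697, -0.0, 0.0]
ft_force: [1.0, -0.5, 0.6]
grip_width: 0.0104
grasp_force: 0.0
```

The scene crop shows a sharp corner at (350,185) with a straight edge down to (310,305), so W1's flat faces +y. I'll approach from -y.

Request:
{"op": "send_rows", "data": {
  "motion": "0.76 4.5 0 0 -0.06;0.76 9 0 0 -0.14;0.76 13 0 0 -0.14;0.76 14.5 0 0 -0.14;0.76 14.5 0 0 -0.14"
}}

```text
clock: 9.65
eef_pos: [0.562, 0.2503, 0.1397]
tool_rot: [0.664, 0.747, -0.0, 0.0]
ft_force: [0.5, -0.1, -0.5]
grip_width: 0.0105
grasp_force: 0.0
```

```bash
python3 - <<'E'
from h import *
go(.568,.252,.012,.12+np.pi/2)
E
```

```text
t 9.65 pose [0.562  0.2503 0.1397] phi 1.688 -> [ 0.1   0.61 12.77 -0.  ] w 0.0105 g 0.0 ft [ 0.5 -0.1 -0.5]
```

Request:
{"op": "send_rows", "data": {
  "motion": "0.76 0 0.6 4.5 0;0.76 0 0.6 9 0;0.76 0 0.6 11.5 0;0.76 0 0.6 12.6 0;0.76 0 0.6 12.6 0"
}}

```text
clock: 10.15
eef_pos: [0.5667, 0.2476, 0.0126]
tool_rot: [0.666, 0.746, -0.002, -0.001]
ft_force: [-0.6, -0.3, 0.1]
grip_width: 0.0102
grasp_force: 0.0
```

Request:
{"op": "send_rows", "data": {
  "motion": "0.76 0.6 0 0 0;0.76 1.1 0 0 0;0.76 1.5 0 0 0;0.76 1.9 0 0 0;0.76 2.3 0 0 0"
}}

```text
clock: 10.65
eef_pos: [0.5651, 0.2737, 0.0151]
tool_rot: [0.665, 0.747, 0.0, 0.0]
ft_force: [0.8, -1.1, 0.7]
grip_width: 0.0103
grasp_force: 0.3
```

Request:
{"op": "send_rows", "data": {
  "motion": "0.76 0.4 0 0 0;0.76 0.8 0 0 0;0.76 1.2 0 0 0;0.76 1.6 0 0 0;0.76 2.0 0 0 0"
}}

```text
clock: 11.15
eef_pos: [0.5623, 0.2934, 0.0142]
tool_rot: [0.665, 0.747, 0.0, -0.0]
ft_force: [0.3, -0.4, -1.1]
grip_width: 0.0103
grasp_force: 0.0
```

```bash
python3 - <<'E'
from f2 import *
o=look2("f",(.558,.334),.02,.12,[0,.5,1,1.3]); x,y,yaw=o[0][2]; go(x,y,.007,yaw+np.pi/2)
E
```

```text
0.442 0 [ 0.5483  0.3316 -0.0635]
0.443 0.5 [ 0.5481  0.3351 -0.1366]
0.441 1 [ 0.5503  0.3339 -0.0683]
0.441 1.3 [ 0.5504  0.3336 -0.0209]
t 11.20 pose [0.5623 0.2941 0.0142] phi 1.688 -> [ 3.88 -0.96  0.72  0.18] w 0.0104 g 0.0 ft [0.5 0.1 0.6]
```

Request:
{"op": "send_rows", "data": {
  "motion": "0.76 -0.4 0 -4 0;0.76 -4 0 -8 0;0.5 -8 0 -8 0;0 -12 0 -8 0;-0.5 -14 0 -8 0"
}}

```text
clock: 11.7
eef_pos: [0.5791, 0.1511, 0.095]
tool_rot: [0.666, 0.746, 0.0, 0.0]
ft_force: [0.9, -0.1, -0.0]
grip_width: 0.0495
grasp_force: 0.0
```

```bash
python3 - <<'E'
from f2 import *
o=look2("g",(.558,.334),.02,.12,[0,.5,1,1.3]); x,y,yaw=o[0][2]; go(x,y,.007,yaw+np.pi/2)
zoom("g2",[.558,.334,.02],24)
E
```

```text
0.062 0 [0.559  0.3367 0.2246]
0.067 0.5 [0.5601 0.3367 0.1634]
0.068 1 [0.5599 0.3368 0.1165]
0.07 1.3 [0.5599 0.3368 0.1408]
t 11.75 pose [0.5792 0.1488 0.0947] phi 1.682 -> [18.9   0.08  8.77 -0.11] w 0.0570 g 0.0 ft [-0.8 -1.1  0.6]
[427 169]
```

View pics/g2z.png

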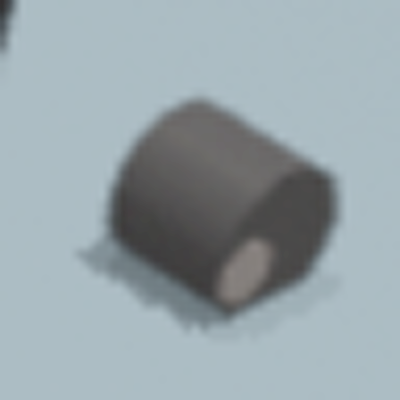

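The weight stands on its flat: the core is at left (243,272) and the base edge runs (235,315)–(310,280). No picture views remain, so I'll use fits only. I'll refine the yaw with both cameras.

```bash
python3 - <<'E'
from f2 import *
o=look2("h",(.559,.3367),.02,.1,[0],("top",)); o=look2("h",(.559,.3367),.02,.25,[0],("scene","top"));
o=look2("h",(.559,.3367),.02,.05,[0],("scene","top")); x,y,yaw=o[0][2]; go(x,y,.007,yaw+np.pi/2)
E
```

```text
0.086 0 [0.5561 0.3377 0.0251]
0.239 0 [0.5567 0.3369 0.0628]
0.267 0 [0.5565 0.3367 0.072 ]
t 12.05 pose [0.5785 0.1551 0.0941] phi 1.688 -> [18.3  -0.05  8.71  0.05] w 0.0641 g 0.0 ft [-0.2  0.  -0.6]
```

Request:
{"op": "send_rows", "data": {
  "motion": "-0.5 4.5 0 0 0;-0.5 9 0 0 0;-0.5 13.5 0 0 0;-0.5 18.2 0 0 0;-0.5 18.2 0 0 0"
}}

```text
clock: 12.55
eef_pos: [0.5556, 0.3423, 0.094]
tool_rot: [0.661, 0.75, 0.001, -0.001]
ft_force: [-0.1, -0.0, -0.9]
grip_width: 0.0642
grasp_force: 0.0
```

Request:
{"op": "send_rows", "data": {
  "motion": "-0.5 0 0 2 0;-0.5 0 0 4.5 0;-0.5 0 0 5.5 0;-0.5 0 0 5.5 0"
}}

```text
clock: 12.95
eef_pos: [0.5557, 0.334, 0.037]
tool_rot: [0.665, 0.747, -0.002, -0.001]
ft_force: [-0.6, 0.2, -0.6]
grip_width: 0.0642
grasp_force: 0.0
```

```bash
python3 - <<'E'
from h import *
go(.5575,.3368,.0068,.117+np.pi/2)
E
```

```text
t 12.95 pose [0.5557 0.334  0.037 ] phi 1.688 -> [ 0.25  0.21  3.02 -0.  ] w 0.0642 g 0.0 ft [-0.6  0.2 -0.6]
```

Request:
{"op": "send_rows", "data": {
  "motion": "-0.5 0.1 0.1 1.5 0;-0.5 0.1 0.1 3 0;-0.2 0.1 0.1 3 0;0.2 0.1 0.1 3 0;0.2 0.1 0.1 3 0"
}}

```text
clock: 13.45
eef_pos: [0.5586, 0.3356, 0.0093]
tool_rot: [0.665, 0.747, -0.0, -0.0]
ft_force: [0.2, -1.0, -3.1]
grip_width: 0.0436
grasp_force: 63.0
```

Request:
{"op": "send_rows", "data": {
  "motion": "0.2 0 0 0 0;0.2 0 0 0 0"
}}

```text
clock: 13.65
eef_pos: [0.5586, 0.3357, 0.0095]
tool_rot: [0.665, 0.747, 0.0, 0.0]
ft_force: [0.4, -0.0, -3.1]
grip_width: 0.0431
grasp_force: 63.0
```

Request:
{"op": "send_rows", "data": {
  "motion": "0.2 0 0 -2.5 0;0.2 0 0 -6 0;0.2 0 0 -9.3 0;0.2 0 0 -9.3 0"
}}

```text
clock: 14.05
eef_pos: [0.562, 0.3378, 0.1088]
tool_rot: [0.665, 0.747, 0.006, 0.002]
ft_force: [1.5, 0.8, -1.8]
grip_width: 0.0437
grasp_force: 63.4
```

```bash
python3 - <<'E'
from h import *
go(.534,-.1573,.0985,-.024+np.pi/2)
E
```

```text
t 14.05 pose [0.562  0.3378 0.1088] phi 1.687 -> [-48.86  -8.52   1.03   0.14] w 0.0437 g 63.4 ft [ 1.5  0.8 -1.8]
```

Request:
{"op": "send_rows", "data": {
  "motion": "0.2 -3 -0.5 0 0;0.2 -7.2 -1.2 0 0;0.2 -11.5 -2 0 0;0.2 -15.8 -2.7 0 0;0.2 -20 -3.5 0 0"
}}

```text
clock: 14.55
eef_pos: [0.5459, 0.1312, 0.1012]
tool_rot: [0.665, 0.747, -0.001, -0.0]
ft_force: [0.7, -0.8, -1.7]
grip_width: 0.0438
grasp_force: 63.2
```

Request:
{"op": "send_rows", "data": {
  "motion": "0.2 -4.2 -0.7 0 0;0.2 -8.4 -1.5 0 0;0.2 -12.6 -2.2 0 0;0.2 -16.8 -2.9 0 0;0.2 -20.5 -3.6 0 0"
}}

```text
clock: 15.05
eef_pos: [0.5339, -0.0768, 0.1014]
tool_rot: [0.665, 0.747, -0.0, -0.0]
ft_force: [1.1, -0.3, -2.3]
grip_width: 0.0432
grasp_force: 63.2
```

Request:
{"op": "send_rows", "data": {
  "motion": "0.2 -3 -0.5 0 0.07;0.2 -6 -1 0 0.14;0.2 -8.1 -1.4 0 0.14;0.2 -8.1 -1.4 0 0.14;0.2 -8.1 -1.4 0 0.14"
}}

```text
clock: 15.55
eef_pos: [0.5296, -0.157, 0.1014]
tool_rot: [0.716, 0.698, -0.0, -0.001]
ft_force: [0.8, 1.5, -2.9]
grip_width: 0.0432
grasp_force: 63.1
```

```bash
python3 - <<'E'
from h import *
go(.534,-.1573,.0134,-.024+np.pi/2)
E
```

```text
t 15.55 pose [ 0.5296 -0.157   0.1014] phi 1.546 -> [-0.02  0.44  8.8  -0.  ] w 0.0432 g 63.1 ft [ 0.8  1.5 -2.9]
```

Request:
{"op": "send_rows", "data": {
  "motion": "0.2 0 0.4 3 0;0.2 0 0.4 6 0;0.2 0 0.4 7.7 0;0.2 0 0.4 8.4 0;0.2 0 0.4 8.7 0"
}}

```text
clock: 16.05
eef_pos: [0.5338, -0.1558, 0.0144]
tool_rot: [0.715, 0.699, -0.0, -0.001]
ft_force: [0.2, -0.4, -3.0]
grip_width: 0.0434
grasp_force: 63.1
```

Request:
{"op": "send_rows", "data": {
  "motion": "0.2 0 0 0 0;0.2 0 0 0 0;0.2 0 0 0 0;0.2 0 0 0.1 0;0.2 0 0 0.1 0"
}}

```text
clock: 16.55
eef_pos: [0.5345, -0.1571, 0.0147]
tool_rot: [0.716, 0.699, 0.0, 0.0]
ft_force: [-0.3, -0.1, -3.4]
grip_width: 0.0432
grasp_force: 63.1
```

Request:
{"op": "send_rows", "data": {
  "motion": "0.2 0 0 0.1 0;0.2 0 0 0.1 0;0.2 0 0 0.2 0;0.2 0 0 0.2 0"
}}

```text
clock: 16.95
eef_pos: [0.5343, -0.157, 0.0122]
tool_rot: [0.716, 0.699, 0.0, 0.0]
ft_force: [-0.4, 0.3, -2.7]
grip_width: 0.0436
grasp_force: 63.3
```

Request:
{"op": "send_rows", "data": {
  "motion": "0.2 0 0 0.1 0;0.2 0 0 0.1 0;0.2 0 0 0.1 0"
}}

```text
clock: 17.25
eef_pos: [0.5344, -0.157, 0.0121]
tool_rot: [0.716, 0.699, 0.0, 0.0]
ft_force: [-2.5, 0.7, 5.8]
grip_width: 0.0434
grasp_force: 64.0
```

Contact with the tray floor at +5.8 N. I'll release, retreat and check.

Request:
{"op": "send_rows", "data": {
  "motion": "-0.1 0 0 0 0;-0.2 0 0 0 0;-0.4 0 0 0 0;-0.4 0 0 0 0;-0.4 0 0 -3 0"
}}

```text
clock: 17.75
eef_pos: [0.5308, -0.1559, 0.0376]
tool_rot: [0.716, 0.699, -0.002, -0.004]
ft_force: [-0.2, 1.3, -0.2]
grip_width: 0.0595
grasp_force: 0.0
```

Request:
{"op": "send_rows", "data": {
  "motion": "-0.4 0 0 -4.5 0;-0.4 0 0 -9 0;-0.4 4.5 0 -12 0;-0.4 9 0 -12 0;-0.4 13.5 0 -12 0"
}}

```text
clock: 18.25
eef_pos: [0.5387, -0.0209, 0.1633]
tool_rot: [0.716, 0.698, 0.002, 0.001]
ft_force: [0.8, -0.0, 0.0]
grip_width: 0.0596
grasp_force: 0.0
```

Request:
{"op": "send_rows", "data": {
  "motion": "-0.4 4.5 0 0 0;-0.4 9 0 0 0;-0.4 13.5 0 0 0;-0.4 18 0 0 0;-0.4 22 0 0 0"
}}

```text
clock: 18.75
eef_pos: [0.5426, 0.2002, 0.1613]
tool_rot: [0.715, 0.699, 0.0, 0.0]
ft_force: [-0.2, -0.5, -0.1]
grip_width: 0.0601
grasp_force: 0.0
```

```bash
python3 - <<'E'
from h import *
np.set_printoptions(precision=4,suppress=True)
ims={n:snap(n,"z"+n) for n in("top","scene")}
for k,p in(("bay0",(.53,-.3232)),("bay1",(.532,-.2402)),("bay2",(.534,-.1573))):
    cen={n:proj(n,[*p,.024])[0].round().astype(int) for n in ims}
    for cams in(("scene",),("top",)):
      best=min((fit({n:ims[n] for n in cams},cen,.024,np.array([*p,-.03]),[ro],thr=dict(top=(60,68),scene=(60,64)),r=18)[0][0] for ro in(0,.6,-.6,1.3)),key=lambda e:e[0])
      o,M=fit({n:ims[n] for n in cams},cen,.024,np.array([*p,-.03]),[0,1.3,-1.3],thr=dict(top=(60,68),scene=(60,64)),r=18)
      print(k,cams,[(round(e[0],3),e[1],e[2]) for e in o])
E
```

```text
bay0 ('scene',) [(np.float64(0.112), 0, array([ 0.5391, -0.3201, -0.051 ])), (np.float64(0.117), 1.3, array([ 0.5393, -0.3201, -0.0539])), (np.float64(0.123), -1.3, array([ 0.5391, -0.3212, -0.0964]))]
bay0 ('top',) [(np.float64(0.043), 0, array([ 0.532 , -0.3194, -0.1039])), (np.float64(0.07), 1.3, array([ 0.5323, -0.3175, -0.0947])), (np.float64(0.045), -1.3, array([ 0.5321, -0.3198, -0.0814]))]
bay1 ('scene',) [(np.float64(0.149), 0, array([ 0.5372, -0.2416, -0.0583])), (np.float64(0.141), 1.3, array([ 0.5374, -0.2409, -0.0631])), (np.float64(0.152), -1.3, array([ 0.5366, -0.2428, -0.1382]))]
bay1 ('top',) [(np.float64(0.054), 0, array([ 0.5301, -0.2399, -0.0349])), (np.float64(0.039), 1.3, array([ 0.5302, -0.2381, -0.0457])), (np.float64(0.049), -1.3, array([ 0.5301, -0.2408, -0.0401]))]
bay2 ('scene',) [(np.float64(0.124), 0, array([ 0.5403, -0.1546, -0.0283])), (np.float64(0.154), 1.3, array([ 0.5406, -0.1543, -0.0185])), (np.float64(0.163), -1.3, array([ 0.54  , -0.1569, -0.158 ]))]
bay2 ('top',) [(np.float64(0.061), 0, array([ 0.533 , -0.153 , -0.0355])), (np.float64(0.032), 1.3, array([ 0.5337, -0.152 , -0.0399])), (np.float64(0.052), -1.3, array([ 0.5332, -0.1542, -0.0573]))]
```

```bash
python3 - <<'E'
import cv2,numpy as np
a=cv2.imread("pics/zscene.png")[210:300,115:280]
cv2.imwrite("pics/fin.png",np.uint8(255*(cv2.resize(a,(800,436),interpolation=cv2.INTER_CUBIC)/255.)**.6))
E
```

```text
(no output)
```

View pics/fin.png

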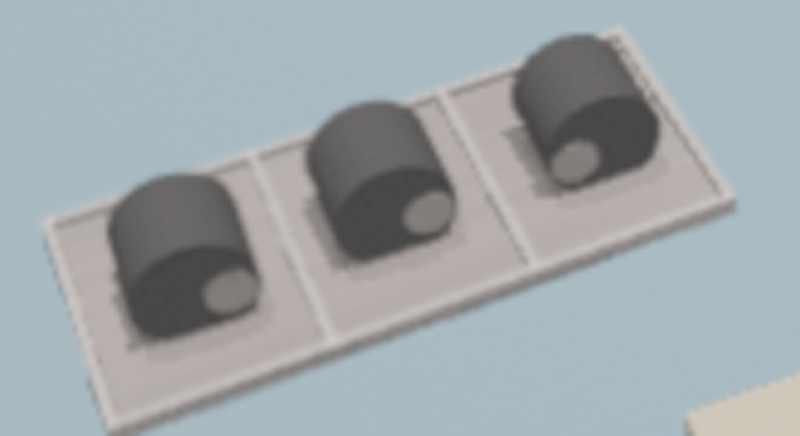

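The final crop shows all three weights flat side down in one row, with cores at (230,290), (428,212) and (575,160). Handing in.

```bash
python3 -c "
from workcell import workorder
print(workorder.job_done())"
```

```text
the job is handed in; nothing more can be done
None
```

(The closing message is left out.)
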